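# Clip in the recipe-stand leg, set its length and close the cam lever

## Robot

A 6-joint arm with a two-finger parallel gripper is mounted at the origin on a cart in front of the work surface, level with it; the furniture and walls round the work are solid. World frame = base frame: x ahead of the robot, y to its left, z up, the work surface at z = 0. Lengths are in m, angles in rad, forces in N, time in s.
With the tool pointing down it reaches from about 0.325 to 0.775 m from the base axis. Payload 5.5 kg.
Tool frame: the origin (TCP) lies between the finger pads; the fingertips stand 11 mm ahead of it and the grasp point (between the pads) lies 8 mm behind it; z points along the fingers, y is the line along which they close (so a half turn about z gives the same grasp; the last joint's range is limited). The gripper opens to 88 mm and grips with 3 to 60 N. Pads are 20 mm wide; open, the fingers measure 115 mm over their backs; the gripper's body (75 mm by 178 mm) begins 61 mm behind the grasp point.
Start: joints at [-1.354, 0.091, 1.231, -0, 1.82, -0.057], TCP at [0.162, -0.578, 0.202] pointing down, gripper open.
Joint ranges: [-2.87, 2.87], [-0.86, 2.18], [0.17, 2.46], [-1.51, 4.65], [0.06, 2.69], [-2.65, 2.65]. Speed limits (rad/s): [2.57, 2.57, 3.01, 3.14, 3.14, 3.14].

## Interface

Orientations are given as a 3x3 rotation matrix whose columns are the frame's x, y, z axes.
In Python, from bench import state, get_image, calibration, sign_off gives the robot as it stands.
- The arm moves only by the tool drive_tool, never from a script. Its argument "series" is a list of rows, each a list of 7 numbers: the shift along the tool's x, y, z in cm, then the turn, a rotation vector about the tool's x, y, z in degrees, then the opening, from -1 (shut) to 1 (fully open). A call has 1 to 20 rows; each row is the pose to reach, as a shift and turn from the pose commanded when the call began, along the tool's axes at that moment; what a row does not reach only later rows make up. A row lasts 1/12 s, in which the tool goes at most 41.7 mm and 7.16 degrees, less where a joint would pass 70% of its speed; a pose out of reach is approached as far as the arm can. A call with a gripper value outside its range is refused whole. The fingers move at their own pace and stop on an object; "squeeze" is the grip in N (left out, the last holds). Time passes only in rows, so rows that repeat a pose let the fingers close. It gives the time, the measured TCP pose, the force, the opening and the grip force at its end, in the units of the state.
- state(): the state, without advancing time (a new reading comes with each control period).
- get_image(name): name is "scene" or "top" or "wrist"; returns the picture (420x560x3 uint8, blue, green, red); there is no depth.
- calibration(name): a dict with "fx", "fy", "cx", "cy" (pixels), "pose" (4x4, takes a point from camera to world coordinates). Camera axes: x right, y up, looking along -z (the intrinsics and any distortion apply to the point x, -y, -z); pixel columns grow to the right and rows downward; lengths in m; the calibration is good to about 2 mm. A picture is of the moment at which its call begins: read the wrist's pose just before it. calibration takes no time and is no camera call; for the wrist camera it gives the pose at the moment of the call.
- sign_off(): hands the job in; it is judged then, once.
The state is a dict: "time_s": time; "joint_positions": joint angles; "qvel": joint speeds; "tau": joint torques, N m; "eef_pos": TCP position; "ee_rot": TCP orientation; "force": force on the tool from outside, world axes, zero at the start; "ft_torque": the same for the moment, N m; "width": finger opening in m; "grip_force": force on a finger pad.
Only numpy, scipy, OpenCV 4.12 (cv2) and the standard library are available. Lean on these libraries where they do the work, as an engineer would, in place of code of your own. Each camera call takes 0.05 s, during which the arm holds its last target. There are 200 camera calls.

## Task

Pick up the telescopic leg of the recipe stand by its square tube and press it down past the sprung jaws until it sits fully home in both fork clips of the wooden stand base, its foot to the right (the side away from the green chest). Then, with the lever still open, push the blue foot in until the orange length ring just meets the mouth of the black clamp, hold it there a moment, and while you keep it there slide the red cam lever all the way closed towards the foot. Do not let go: finish still holding the foot at the mark with the lever closed, and leave the other things on the worktop alone.

Things in the scene. Friction and masses are not known exactly. Their poses are not given: they have to be found in the camera images.
- clip_base: Stand base, fixed: pale wooden plate 52 x 126 x 6 mm with two grey fork clips at y = -44 and +44 mm, each 14 mm long in y; between them (y = -37..37) fingers fit down to the plate. Origin: centre of underside; z up, y along the clips' bed. Each fork: a slot 22 mm wide in x, bed at z = 18 mm; fixed prong on the -x side, flared out to x = -23 mm at z = 62 mm; sprung jaw on the +x side.
- clip_seat (a point): Point of the stand base 28 mm above the middle of its underside: the middle of the tube (tube_grip) lies here when the tube is fully home. Axes as clip_base.
- jaw_a (a joint): Bright steel sprung jaw of the fork at y = -44 mm, rad, 0 shut. Hinged at x = 17.5, z = 10 mm of clip_base; its nose covers the slot to x = 7 mm at z = 42 to 47 mm, then a lip slopes up and out to x = 20, z = 65 mm. The tube pushed straight down on the lips swings both jaws out to +x; they snap back over its top when it is home. 5 to 10 N in all.
- jaw_b (a joint): The same jaw on the fork at y = +44 mm, rad, 0 shut.
- leg_tube: Loose telescopic leg, 220 mm long, about 0.25 kg, lying on the worktop, lever up. y runs along it, foot at -y. Origin: underside below the middle of the tube. Silver square tube 20 x 20 mm at y = -54..54, z = 4..24 mm; black end cap 28 x 28 at y = 54..66; black clamp housing 28 x 28 at y = -119..-54, z = 0..28. Home, it lies parallel to clip_base, 14 mm higher.
- tube_grip (a point): Centre of the silver square tube, 14 mm above leg_tube's origin. Axes as leg_tube. When the tube is home the end cap and the housing straddle the two forks, with 3 mm of play lengthwise at either end: a push on the foot or the lever may shift the whole tube by that much.
- clamp_mouth (a point): Centre of the clamp housing's open end face, in leg_tube at y = -119, z = 14 mm.
- slide_leg (a joint): How far the steel leg is pushed into the tube, m: 0 fully out (start), 0.014 with the orange ring at the mouth, 0.022 the inner stop. A soft spring pushes it out with about 2 N at 0 and 3 N at the mark, also when the lever is closed (the lever alone does not lock it), so it has to be held.
- leg_mark (a point): Edge, nearest the clamp, of the 4 mm orange ring round the leg, on its axis: 14 mm outside clamp_mouth at the start, on clamp_mouth when the length is right.
- foot_face (a point): On the outer face of the blue foot at the end of the sliding leg, 52 mm above leg_tube's origin level: leg_tube y = -154 mm with the leg out, -140 mm at the mark; push it to +y. The foot is an upright block 24 mm wide (x), 12 mm thick (y), z = 2..66 mm. Axes as leg_tube.
- cam_lever (a joint): Travel of the red slide cam lever, m: 0 open (start), 0.014 fully closed, where it stops. It slides towards the foot (leg_tube's -y) on top of the clamp housing, stays where it is left and needs about 2 N.
- lever_back (a point): On the red lever's upright tab, face away from the foot, 52 mm above leg_tube's origin level: leg_tube y = -98 open, -112 closed; push it to -y. Tab 24 mm wide, 6 thick, z = 28..66 mm; 43 mm free behind it before the fork. Fingers from above can take foot and tab between them: 56 mm over both at the start, 42 with the foot at the mark, 28 with the lever closed too.
- pod_carousel: Fixed obstacle between the two work places: chrome carousel with coffee pods, 139 mm across, 404 mm high, origin: centre of its underside. Its front comes near the front edge of the worktop: carry the leg past it with the hand well back, or high.
- tea_box: Bystander: black tea box 65 x 117 x 96 mm at the back. Origin: centre of underside.
- jam_jar: Bystander: jam jar, 69 mm across, 99 mm high. Origin: centre of underside.
- spice_1: Bystander: spice jar with red cap and green label, 45 mm across, 106 mm high. Origin: centre of underside.
- spice_3: Bystander: spice jar with red cap and dark label, 45 mm across, 106 mm high. Origin: centre of underside.
- black_canister: Bystander: black canister, 98 mm across, 149 mm high. Origin: centre of underside.
- espresso_cup: Bystander: small striped cup, 60 mm across, 49 mm high. Origin: centre of underside.
- salt_shaker: Bystander: salt shaker, 44 mm across, 90 mm high. Origin: centre of underside.
- egg_timer: Bystander: pink and white kitchen timer, 64 mm across, 50 mm high. Origin: centre of underside.

How it is judged:
On the way, in this order (a step that is already met when the one before it is completed fails the run):
1. the tube sits home in both fork clips, foot to the right (distance between tube_grip and clip_seat below 0.008 m and z of tube_grip in the frame of clip_seat below 0.003 m and angle between the y axis of leg_tube and the y axis of clip_base, either way round below 0.06 rad and y of clamp_mouth in the frame of clip_seat below -0.1 m and value of joint cam_lever below 0.004 m), for 0.2 s.
2. the foot is held in with the ring at the clamp's mouth while the lever is still open (distance between leg_mark and clamp_mouth below 0.004 m and value of joint cam_lever below 0.004 m and contact force between the fingers and slide_leg above 0.5 N), for 0.3 s.
At the end, for the whole second after the job is handed in: The fingers still press on the foot (over 0.5 N) and hold the ring within 4 mm of the clamp's mouth, the lever is closed to within 2.5 mm of its stop, and the tube is at rest home in both clips (within 3 mm in height and 8 mm lengthwise, parallel within 0.06 rad), foot to the right (value of joint cam_lever above 0.0115 m and distance between leg_mark and clamp_mouth below 0.004 m and contact force between the fingers and slide_leg above 0.5 N and distance between tube_grip and clip_seat below 0.008 m and z of tube_grip in the frame of clip_seat below 0.003 m and angle between the y axis of leg_tube and the y axis of clip_base, either way round below 0.06 rad and y of clamp_mouth in the frame of clip_seat below -0.1 m and linear speed of leg_tube below 0.02 m/s); the arm keeps its last pose, push and grip.
It fails at once if the lever is slid closed while the foot is not held at the mark (ring more than 6 mm off the mouth) (value of joint cam_lever above 0.006 m and distance between leg_mark and clamp_mouth above 0.006 m).
It fails at once if a bystander is shoved or knocked over (distance of any of tea_box, jam_jar, spice_1, spice_3, black_canister, espresso_cup, salt_shaker, egg_timer from where it was at the start of the episode above 0.03 m).
It also fails if it takes over 72 s, if anything falls off the work surface, if the arm or the gripper's body presses on something with over 40 N, if the wrist force passes 120 N, or if a joint passes its speed limit or range.

## Working session

There is one attempt and no reset: what is moved stays moved. The work goes in short steps, Python scripts to look and compute and a tool call to move; the robot and the scene stay as the last step left them, time stands still between calls to the robot, and variables do not carry over. Pictures are saved under pics/ and viewed, at most 10 in all, crops included, and the job is handed in when it is done.

Besides the shell and the picture viewer there is one more tool, called after "Request:" by a JSON object that holds its "op" and its "data", one argument or row to a line. drive_tool: Moves the arm, as the interface text tells. Its arguments: {"type":"object","properties":{"series":{"type":"array","items":{"type":"array","items":{"type":"number"}}},"squeeze":{"type":"number"}},"required":["series"]}

```bash
mkdir -p pics; python3 - <<'E'
from bench import *
import cv2
s=state();print(s['time_s'],s['eef_pos'],s['ee_rot'],s['width'])
for n in('scene','top'):
    cv2.imwrite(f'pics/{n}0.png',get_image(n));c=calibration(n);print(n,c)
E
```

```text
0.0 [ 0.1621674  -0.57732195  0.20101938] [[ 9.62748408e-01  2.70398440e-01 -4.31143816e-04]
 [ 2.70398768e-01 -9.62746583e-01  1.87702869e-03]
 [ 9.24633946e-05 -1.92368714e-03 -9.99998145e-01]] 0.08777320306327895
scene {'fx': 496.86343400070274, 'fy': 496.86343400070274, 'cx': 281.76667775788735, 'cy': 208.25342828945782, 'pose': array([[-0.54798526,  0.42962396, -0.71772934, -0.38538697],
       [-0.83645525, -0.27384601,  0.47471146,  0.62796388],
       [ 0.0074001 ,  0.86048336,  0.50942479,  0.73692896],
       [ 0.        ,  0.        ,  0.        ,  1.        ]])}
top {'fx': 491.11813791205867, 'fy': 491.11813791205867, 'cx': 277.03783082447546, 'cy': 203.1102561159835, 'pose': array([[ 0.01651112,  0.99037273, -0.13743809,  0.41313838],
       [-0.99983367,  0.01528888, -0.00994403,  0.00886441],
       [-0.00774702,  0.13757942,  0.99046044,  1.25554209],
       [ 0.        ,  0.        ,  0.        ,  1.        ]])}
```

View pics/scene0.png

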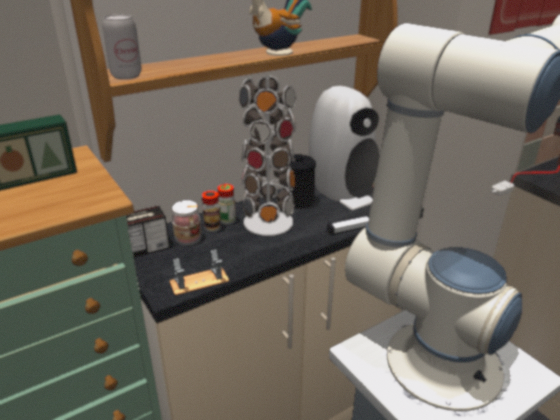

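View pics/top0.png

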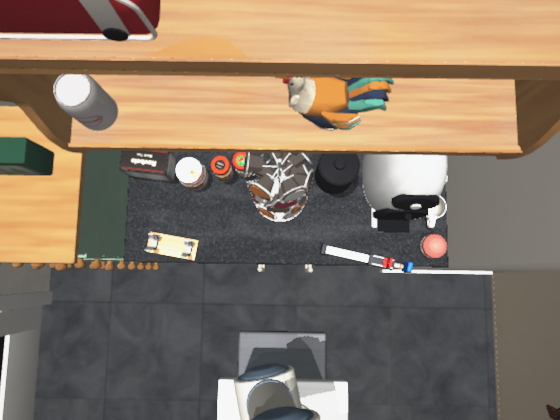

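The scene view shows the base at about (200,275), left of the carousel. In the top view the base is around (171,246) and the leg runs from (325,248) to the blue foot at (408,267), next to the egg timer at (434,245). I'll enlarge both areas.

```bash
python3 - <<'E'
import cv2,numpy as np
t=cv2.imread('pics/top0.png')
a=cv2.resize(t[225:265,135:215],None,fx=7,fy=7,interpolation=cv2.INTER_CUBIC)
b=cv2.resize(t[235:280,315:420],None,fx=7,fy=7,interpolation=cv2.INTER_CUBIC)
o=np.zeros((280+315,735,3),np.uint8);o[:280,:560]=a;o[280:]=b
cv2.imwrite('pics/c0.png',o)
E
```

```text
(no output)
```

View pics/c0.png

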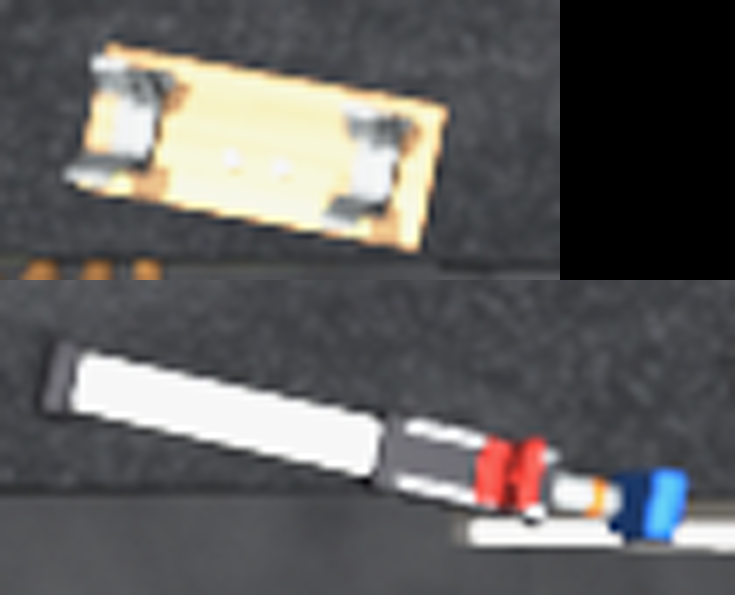

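```bash
cat > h.py <<'E'
import numpy as np
from bench import *
def w(n,u,v,z,c=None):
    c=c or calibration(n);P=np.array(c['pose'])
    d=P[:3,:3]@np.array([(u-c['cx'])/c['fx'],-(v-c['cy'])/c['fy'],-1.]);o=P[:3,3]
    return o+d*(z-o[2])/d[2]
def px(n,p,c=None):
    c=c or calibration(n);P=np.array(c['pose'])
    q=P[:3,:3].T@(np.array(p)-P[:3,3]);return c['cx']+c['fx']*q[0]/-q[2],c['cy']-c['fy']*q[1]/-q[2]
E
python3 - <<'E'
from h import *
A=lambda u,v,z:w('top',135+(u-3)/7,225+(v-3)/7,z)
B=lambda u,v,z:w('top',315+(u-3)/7,235+(v-283)/7,z)
p=[A(108,44,.006),A(446,106,.006),A(420,250,.006)]
print(p,np.linalg.norm(p[0]-p[1]),np.linalg.norm(p[2]-p[1]),'c',(p[0]+p[2])/2)
d=p[0]-p[1];print('base yaw of y',np.degrees(np.arctan2(d[1],d[0])))
q=[B(78,350,.024),B(383,417,.024),B(368,478,.024),B(71,410,.024)]
print(q,'c',sum(q)/4);d=q[0]-q[1];print(np.linalg.norm(d))
d=q[0]+q[3]-q[1]-q[2];print('leg yaw',np.degrees(np.arctan2(d[1],d[0])))
print('foot',B(668,505,.066))
for n,u,v,h in(('timer',434,245,.05),('jam',190,172,.099),('sp3',221,166,.106),('sp1',241,161,.106)):print(n,w('top',u,v,h))
print('car',w('top',280,208,.0), w('scene',269,222,.0))
E
```

```text
[array([0.5099853 , 0.34464271, 0.006     ]), array([0.48937069, 0.22031173, 0.006     ]), array([0.43721421, 0.22771567, 0.006     ])] 0.12602838986445908 0.052679377492803055 c [0.47359976 0.28617919 0.006     ]
base yaw of y 80.58575918230312
[array([ 0.48125261, -0.10220509,  0.024     ]), array([ 0.45919369, -0.21076636,  0.024     ]), array([ 0.43753891, -0.2052467 ,  0.024     ]), array([ 0.45987348, -0.09977426,  0.024     ])] c [ 0.45946467 -0.15449811  0.024     ]
0.11077972097127144
leg yaw 78.28222838310478
foot [ 0.42920466 -0.30044822  0.066     ]
timer [ 0.48302462 -0.36420622  0.05      ]
jam [0.64583102 0.23077344 0.099     ]
sp3 [0.66013218 0.15582706 0.106     ]
sp1 [0.67304668 0.10831936 0.106     ]
car [0.57475528 0.01362559 0.        ] [0.6091964  0.01230269 0.        ]
```

The crops show the plate corners at (108,44), (446,106) and (420,250), giving sides of 126 and 53 mm against the 126 x 52 given. The tube is about 110 mm long against 108 given. Both agree, so I'm moving to a vantage point in front of the leg.

Request:
{"op": "drive_tool", "data": {
  "series": [
    [29.5, -32, -5, 0, 0, -62.6, 1],
    [29.5, -32, -5, 0, 0, -62.6, 1],
    [29.5, -32, -5, 0, 0, -62.6, 1],
    [29.5, -32, -5, 0, 0, -62.6, 1],
    [29.5, -32, -5, 0, 0, -62.6, 1],
    [29.5, -32, -5, 0, 0, -62.6, 1],
    [29.5, -32, -5, 0, 0, -62.6, 1],
    [29.5, -32, -5, 0, 0, -62.6, 1],
    [29.5, -32, -5, 0, 0, -62.6, 1],
    [29.5, -32, -5, 0, 0, -62.6, 1],
    [29.5, -32, -5, 0, 0, -62.6, 1],
    [29.5, -32, -5, 0, 0, -62.6, 1],
    [29.5, -32, -5, 0, 0, -62.6, 1],
    [29.5, -32, -5, 0, 0, -62.6, 1],
    [29.5, -32, -5, 0, 0, -62.6, 1],
    [29.5, -32, -5, 0, 0, -62.6, 1]
  ]
}}

```text
time_s: 1.43
eef_pos: [0.3592, -0.1909, 0.2517]
ee_rot: [[0.205, 0.979, -0.001], [0.979, -0.205, 0.0], [0.0, -0.001, -1.0]]
force: [-0.6, 0.6, -0.4]
width: 0.0877
grip_force: 0.0
```

```bash
python3 - <<'E'
from h import *
import cv2
s=state();print(s['time_s'],s['eef_pos'],s['ee_rot'],s['joint_positions'])
c=calibration('wrist');print(c)
i=get_image('wrist')
cv2.imwrite('pics/w1.png',i)
for p in((.457,-.164,.024),(.429,-.300,.066),(.4737,-.0868,.024)):print(px('wrist',p,c))
E
```

```text
1.4333 [ 0.35916027 -0.19085387  0.25167885] [[ 2.05222767e-01  9.78714893e-01 -8.79759248e-04]
 [ 9.78715282e-01 -2.05222584e-01  2.94843056e-04]
 [ 1.08020823e-04 -9.21542329e-04 -9.99999570e-01]] [-5.71927416e-01 -4.08045750e-01  1.58956060e+00 -2.46800938e-04
  1.96097713e+00 -3.65329920e-01]
{'fx': 365.620383233215, 'fy': 365.620383233215, 'cx': 275.4937760492259, 'cy': 212.49050413235148, 'pose': array([[ 0.97883201,  0.19572233,  0.05983872,  0.3755359 ],
       [-0.20466011,  0.93812842,  0.27933726, -0.11162465],
       [-0.00146386, -0.28567085,  0.95832668,  0.43377966],
       [ 0.        ,  0.        ,  0.        ,  1.        ]])}
(np.float64(358.217611891146), np.float64(136.29585196959917))
(np.float64(358.6699710681888), np.float64(268.16247771569823))
(np.float64(363.65725519909546), np.float64(58.92214085004383))
```

View pics/w1.png

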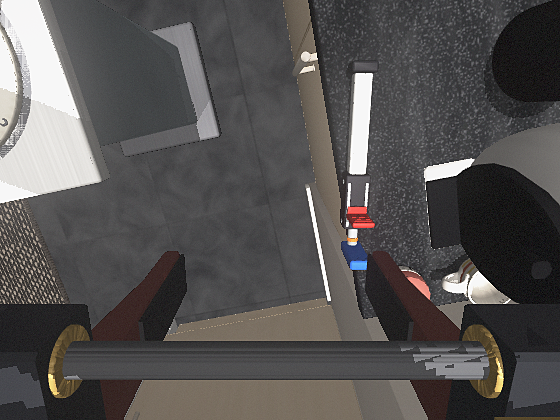

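The wrist view shows the tube from (362,68) to (358,176), the red lever at (360,216), the blue foot at (355,258), and the coffee machine's dome edge from (460,180) to (560,125). I'll check the tube centre again, and how close the machine is to the gripper body.

```bash
python3 - <<'E'
from h import *
c=calibration('wrist')
q=[w('wrist',u,v,.024,c) for u,v in((353,72.5),(374,72.5),(369,175),(347,175))]
print(sum(q)/4,q[0],q[3],q[1]-q[0]);d=q[0]+q[1]-q[2]-q[3];print(np.degrees(np.arctan2(d[1],d[0])),np.linalg.norm(d)/2)
for z in(.05,.1,.15,.2,.25,.3):print(z,w('wrist',500,142,z,c),w('wrist',462,175,z,c),w('wrist',460,220,z,c), w('top',363,180,z))
E
```

```text
[ 0.46129243 -0.15325192  0.024     ] [ 0.46104168 -0.09755507  0.024     ] [ 0.43854429 -0.2041432   0.024     ] [ 0.02156848 -0.00451087  0.        ]
78.84972100047888 0.10893923183801131
0.05 [ 0.59473296 -0.19637783  0.05      ] [ 0.55410574 -0.22323034  0.05      ] [ 0.54883523 -0.27340134  0.05      ] [ 0.64184442 -0.19220274  0.05      ]
0.1 [ 0.56618369 -0.18532885  0.1       ] [ 0.53084841 -0.20868365  0.1       ] [ 0.52626442 -0.25231959  0.1       ] [ 0.63235881 -0.18386346  0.1       ]
0.15 [ 0.53763442 -0.17427986  0.15      ] [ 0.50759108 -0.19413697  0.15      ] [ 0.5036936  -0.23123784  0.15      ] [ 0.6228732  -0.17552418  0.15      ]
0.2 [ 0.50908516 -0.16323088  0.2       ] [ 0.48433375 -0.17959029  0.2       ] [ 0.48112279 -0.21015608  0.2       ] [ 0.61338759 -0.16718489  0.2       ]
0.25 [ 0.48053589 -0.1521819   0.25      ] [ 0.46107642 -0.16504361  0.25      ] [ 0.45855197 -0.18907433  0.25      ] [ 0.60390198 -0.15884561  0.25      ]
0.3 [ 0.45198662 -0.14113291  0.3       ] [ 0.43781909 -0.15049692  0.3       ] [ 0.43598116 -0.16799257  0.3       ] [ 0.59441637 -0.15050632  0.3       ]
```

Request:
{"op": "drive_tool", "data": {
  "series": [
    [5.7, 9.1, 12, 0, 0, 0, 1],
    [5.7, 9.1, 12, 0, 0, 0, 1],
    [5.7, 9.1, 12, 0, 0, 0, 1],
    [5.7, 9.1, 12, 0, 0, 0, 1],
    [5.7, 9.1, 12, 0, 0, 0, 1],
    [5.7, 9.1, 12, 0, 0, 0, 1],
    [5.7, 9.1, 15, 0, 0, 0, 1],
    [5.7, 9.1, 18, 0, 0, 0, 1],
    [5.7, 9.1, 18, 0, 0, 0, 1]
  ]
}}

```text
time_s: 2.23
eef_pos: [0.4576, -0.1527, 0.0683]
ee_rot: [[0.204, 0.979, -0.006], [0.979, -0.204, 0.002], [0.001, -0.006, -1.0]]
force: [-1.6, -0.4, -1.4]
width: 0.0874
grip_force: 0.0
```

Request:
{"op": "drive_tool", "data": {
  "series": [
    [0, 0, 2, 0, 0, 0, 1],
    [0, 0, 4, 0, 0, 0, 1],
    [0, 0, 5, 0, 0, 0, 0.2],
    [0, 0, 5.4, 0, 0, 0, -0.2],
    [0, 0, 5.4, 0, 0, 0, -0.4],
    [0, 0, 5.4, 0, 0, 0, -0.5],
    [0, 0, 5.4, 0, 0, 0, -0.8],
    [0, 0, 5.4, 0, 0, 0, -1],
    [0, 0, 5.4, 0, 0, 0, -1],
    [0, 0, 5.4, 0, 0, 0, -1],
    [0, 0, 5.4, 0, 0, 0, -1],
    [0, 0, 5.4, 0, 0, 0, -1]
  ],
  "squeeze": 50
}}

```text
time_s: 3.23
eef_pos: [0.4604, -0.1525, 0.0182]
ee_rot: [[0.203, 0.979, 0.0], [0.979, -0.203, -0.0], [-0.0, 0.0, -1.0]]
force: [-0.9, -0.1, 1.0]
width: 0.0245
grip_force: 0.0
```

Request:
{"op": "drive_tool", "data": {
  "series": [
    [0, 0, 0.35, 0, 0, 0, -0.3],
    [0, 0, 0.35, 0, 0, 0, -0.3],
    [0, 0, 0.35, 0, 0, 0, -0.3],
    [0, 0, 0.35, 0, 0, 0, -1],
    [0, 0, 0.35, 0, 0, 0, -1],
    [0, 0, 0.35, 0, 0, 0, -1],
    [0, 0, 0.35, 0, 0, 0, -1],
    [0, 0, 0.35, 0, 0, 0, -1],
    [0, 0, 0.35, 0, 0, 0, -1],
    [0, 0, 0.35, 0, 0, 0, -1]
  ]
}}

```text
time_s: 4.07
eef_pos: [0.4604, -0.1525, 0.0147]
ee_rot: [[0.203, 0.979, 0.0], [0.979, -0.203, -0.0], [-0.0, 0.0, -1.0]]
force: [-0.5, 0.2, 1.0]
width: 0.0005
grip_force: 0.0
```

The fingers closed on nothing, so I'll look.

```bash
python3 - <<'E'
from h import *
import cv2
c=calibration('wrist');i=get_image('wrist');cv2.imwrite('pics/w2.png',np.vstack([cv2.resize(i,None,fx=1,fy=1)]))
for n in('scene','top'):
    cv2.imwrite(f'pics/{n}2.png',get_image(n))
print(px('wrist',(.46,-.153,.024),c),c['pose'][:3,3])
E
```

```text
(np.float64(275.77683508522017), np.float64(268.1635045986534)) [ 0.47644452 -0.07315235  0.19675453]
```

View pics/w2.png

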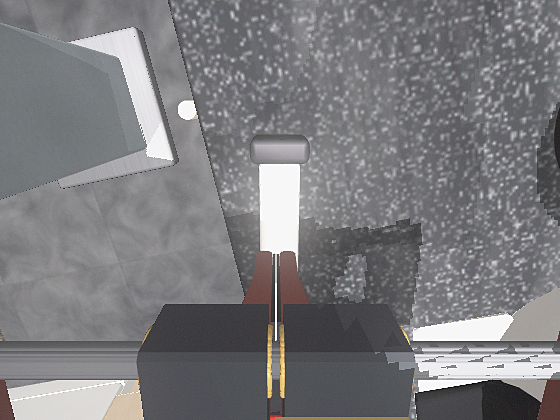

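```bash
python3 - <<'E'
from h import *
import cv2
c=calibration('wrist');s=state();R=np.array(s['ee_rot']);p=np.array(s['eef_pos']);print(p,s['width'],s['grip_force'],s['force'])
for l in((.010,0,.011),(.010,.0135,.011),(.010,0,-.008),(.01,.0135,-.008),(.01,.0135,-.03)):print(l,px('wrist',p+R@np.array(l),c))
d=np.array([np.cos(np.radians(78.5)),np.sin(np.radians(78.5)),0]);k=np.array([.4602,-.154,.024]);
x=np.array([d[1],-d[0],0])
for a in((-.01,.054),(.01,.054),(.01,.02),(-.01,.02)):print(a,px('wrist',k+x*a[0]+d*a[1],c))
a=cv2.imread('pics/scene2.png')[170:270,280:420];a=cv2.resize(a,None,fx=4,fy=4)
b=cv2.imread('pics/top2.png')[235:280,315:420];b=cv2.resize(b,None,fx=5,fy=4)
cv2.imwrite('pics/c2.png',np.vstack([a,cv2.copyMakeBorder(b[:,:560],0,0,0,max(0,560-b.shape[1]),0)]))
E
```

```text
[ 0.46041305 -0.15248513  0.01465541] 0.0005382050758925128 0.0 [-0.15267232  0.66933467 -0.75837972]
(0.01, 0, 0.011) (np.float64(276.3409672589782), np.float64(235.29401801113698))
(0.01, 0.0135, 0.011) (np.float64(300.3839084811756), np.float64(235.31257388224282))
(0.01, 0, -0.008) (np.float64(276.4016652411146), np.float64(248.12368827451806))
(0.01, 0.0135, -0.008) (np.float64(302.7845245749805), np.float64(248.14440957681927))
(0.01, 0.0135, -0.03) (np.float64(306.2220839277984), np.float64(266.5189413978573))
(-0.01, 0.054) (np.float64(255.2565018774466), np.float64(166.0611207822143))
(0.01, 0.054) (np.float64(297.3625608471892), np.float64(165.93320551227697))
(0.01, 0.02) (np.float64(296.4167999907677), np.float64(233.3660182115574))
(-0.01, 0.02) (np.float64(256.54155599698214), np.float64(233.47682865566557))
```

View pics/c2.png

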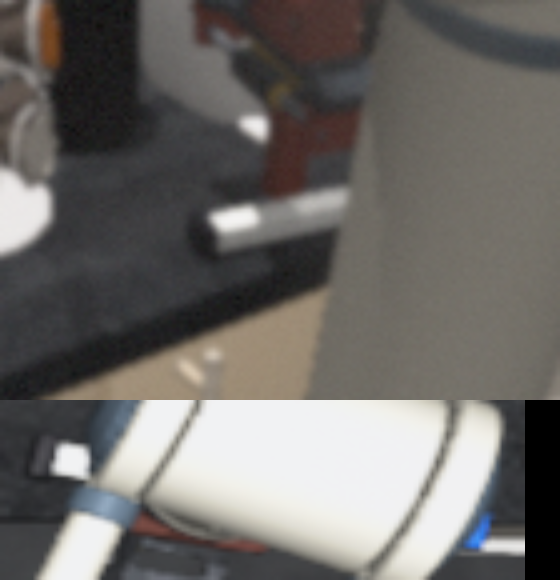

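The views show the closed fingertips ending on top of the tube, at (275,252) in the wrist view. So the tips seem to sit higher than stated. I'll open and descend carefully, watching the force.

Request:
{"op": "drive_tool", "data": {
  "series": [
    [0, 0, 0, 0, 0, 0, 0.1],
    [0, 0, 0, 0, 0, 0, 0.1],
    [0, 0, 0, 0, 0, 0, 0.1],
    [0, 0, 0, 0, 0, 0, 0.1],
    [0, 0, 0, 0, 0, 0, 0.1],
    [0, 0, 0, 0, 0, 0, 0.1],
    [0, 0, 0, 0, 0, 0, 0.1],
    [0, 0, 0, 0, 0, 0, 0.1],
    [0, 0, 0.2, 0, 0, 0, 0.1],
    [0, 0, 0.4, 0, 0, 0, 0.1],
    [0, 0, 0.4, 0, 0, 0, 0.1],
    [0, 0, 0.4, 0, 0, 0, 0.1]
  ]
}}

```text
time_s: 5.22
eef_pos: [0.4602, -0.1524, 0.0103]
ee_rot: [[0.203, 0.979, -0.001], [0.979, -0.203, 0.0], [0.0, -0.001, -1.0]]
force: [-0.2, 0.0, -0.7]
width: 0.0481
grip_force: 0.0
```

Request:
{"op": "drive_tool", "data": {
  "series": [
    [0, 0, 0.2, 0, 0, 0, 0.1],
    [0, 0, 0.3, 0, 0, 0, 0.1],
    [0, 0, 0.4, 0, 0, 0, 0.1],
    [0, 0, 0.4, 0, 0, 0, 0.1]
  ]
}}

```text
time_s: 5.55
eef_pos: [0.4602, -0.1524, 0.0063]
ee_rot: [[0.203, 0.979, -0.0], [0.979, -0.203, 0.0], [0.0, -0.0, -1.0]]
force: [-0.6, -0.1, -1.0]
width: 0.048
grip_force: 0.0
```

```bash
python3 - <<'E'
from h import *
import cv2
i=get_image('wrist');a=cv2.resize(i[220:320,200:350],None,fx=4,fy=4)
b=get_image('scene')[185:265,320:400];b=cv2.resize(b,(400,400))
cv2.imwrite('pics/c3.png',np.vstack([a[:, :],]) if 0 else np.hstack([cv2.resize(a,(400,400)),b]))
print(state()['force'],state()['eef_pos'])
E
```

```text
[ 0.63132021 -0.23834761 -0.06310273] [ 0.46036488 -0.15244439  0.00656693]
```

View pics/c3.png

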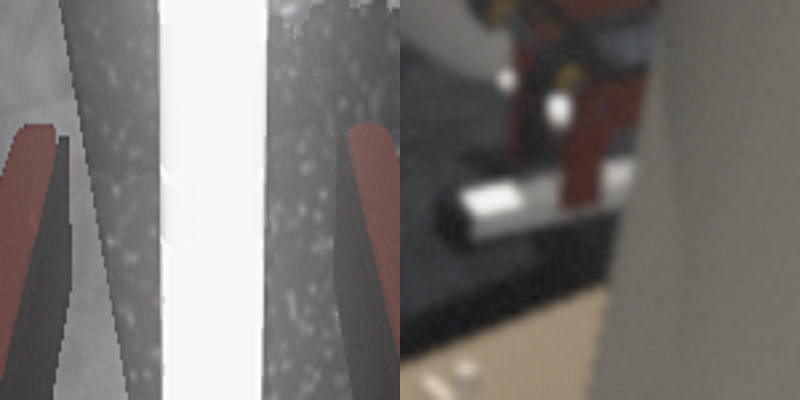

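Tips are still beside the upper half of the tube: the wrist crop shows them at about row 251, and the near one is at mid-height in the scene crop. They are about 2 cm shorter than stated, so I'll keep going down.

Request:
{"op": "drive_tool", "data": {
  "series": [
    [0, 0, 0.3, 0, 0, 0, 0.1],
    [0, 0, 0.6, 0, 0, 0, 0.1],
    [0, 0, 0.8, 0, 0, 0, 0.1],
    [0, 0, 0.9, 0, 0, 0, 0.1],
    [0, 0, 0.9, 0, 0, 0, 0.1]
  ]
}}

```text
time_s: 6.07
eef_pos: [0.4601, -0.1524, -0.0029]
ee_rot: [[0.203, 0.979, -0.001], [0.979, -0.203, 0.0], [0.0, -0.001, -1.0]]
force: [-0.4, -0.6, 0.7]
width: 0.048
grip_force: 0.0
```

Request:
{"op": "drive_tool", "data": {
  "series": [
    [0, 0, 0.2, 0, 0, 0, 0.1],
    [0, 0, 0.4, 0, 0, 0, 0.1],
    [0, 0, 0.5, 0, 0, 0, 0.1],
    [0, 0, 0.5, 0, 0, 0, 0.1]
  ]
}}

```text
time_s: 6.4
eef_pos: [0.4602, -0.1524, -0.0077]
ee_rot: [[0.203, 0.979, -0.001], [0.979, -0.203, 0.0], [0.0, -0.001, -1.0]]
force: [0.4, 0.5, -0.2]
width: 0.0483
grip_force: 0.0
```

Request:
{"op": "drive_tool", "data": {
  "series": [
    [0, 0, 0.15, 0, 0, 0, 0.1],
    [0, 0, 0.25, 0, 0, 0, 0.1],
    [0, 0, 0.25, 0, 0, 0, 0.1]
  ]
}}

```text
time_s: 6.65
eef_pos: [0.4603, -0.1524, -0.0101]
ee_rot: [[0.203, 0.979, -0.0], [0.979, -0.203, 0.0], [0.0, -0.0, -1.0]]
force: [0.5, 0.6, 0.2]
width: 0.0484
grip_force: 0.0
```

Deep enough, so I'll grip here.

Request:
{"op": "drive_tool", "data": {
  "series": [
    [0, 0, 0, 0, 0, 0, -1],
    [0, 0, 0, 0, 0, 0, -1],
    [0, 0, 0, 0, 0, 0, -1],
    [0, 0, 0, 0, 0, 0, -1],
    [0, 0, 0, 0, 0, 0, -1],
    [0, 0, 0, 0, 0, 0, -1],
    [0, 0, 0, 0, 0, 0, -1],
    [0, 0, 0, 0, 0, 0, -1],
    [0, 0, 0, 0, 0, 0, -1],
    [0, 0, 0, 0, 0, 0, -1]
  ],
  "squeeze": 55
}}

```text
time_s: 7.48
eef_pos: [0.4606, -0.1525, -0.0098]
ee_rot: [[0.203, 0.979, 0.0], [0.979, -0.203, -0.0], [-0.0, 0.0, -1.0]]
force: [0.9, 1.0, 0.6]
width: 0.0191
grip_force: 55.0
```

Gripped, with the width at about 20 mm. I'll lift and pull back clear of the carousel.

Request:
{"op": "drive_tool", "data": {
  "series": [
    [0, 0, -1, 0, 0, 0, -1],
    [0, 0, -3, 0, 0, 0, -1],
    [0, 0, -6, 0, 0, 0, -1],
    [-0.5, -2, -9, 0, 0, 0, -1],
    [-0.9, -4.5, -12, 0, 0, 0, -1],
    [-1.3, -6.5, -15, 0, 0, 0, -1],
    [-1.7, -8.2, -18, 0, 0, 0, -1],
    [-1.7, -8.2, -20, 0, 0, 0, -1],
    [-1.7, -8.2, -20, 0, 0, 0, -1],
    [-1.7, -8.2, -20, 0, 0, 0, -1]
  ]
}}

```text
time_s: 8.32
eef_pos: [0.3769, -0.1526, 0.1909]
ee_rot: [[0.203, 0.979, 0.002], [0.979, -0.203, -0.001], [-0.0, 0.002, -1.0]]
force: [0.6, -0.1, -4.1]
width: 0.0193
grip_force: 55.0
```

Request:
{"op": "drive_tool", "data": {
  "series": [
    [3, -0.6, 0, 0, 0, 0, -1],
    [6.2, -1.3, 0, 0, 0, 0, -1],
    [9.4, -1.9, 0, 0, 0, 0, -1],
    [12.6, -2.6, 0, 0, 0, 0, -1],
    [15.8, -3.3, 0, 0, 0, 0, -1],
    [19, -3.9, 0, 0, 0, 0, -1],
    [22.2, -4.6, 0, 0, 0, 0, -1],
    [25.4, -5.3, 0, 0, 0, 0, -1],
    [28.6, -5.9, 0, 0, 0, -0.5, -1],
    [31.8, -6.6, 0, 0, 0, -1, -1],
    [35, -7.3, 0, 0, 0, -1.5, -1],
    [38.2, -7.9, 0, 0, 0, -2, -1],
    [41, -8.5, 0, 0, 0, -2.3, -1],
    [43, -8.9, 0, 0, 0, -2.3, -1],
    [43, -8.9, 0, 0, 0, -2.3, -1],
    [43, -8.9, 0, 0, 0, -2.3, -1],
    [43, -8.9, 0, 0, 0, -2.3, -1]
  ]
}}

```text
time_s: 9.73
eef_pos: [0.3763, 0.286, 0.1881]
ee_rot: [[0.163, 0.987, -0.003], [0.987, -0.163, -0.003], [-0.003, -0.003, -1.0]]
force: [0.0, 0.2, -1.9]
width: 0.0197
grip_force: 55.0
```

```bash
python3 - <<'E'
from h import *
import cv2
s=state();print(s['eef_pos'],s['ee_rot'],s['width'],s['joint_positions'])
c=calibration('wrist');np.save('c4.npy',c,allow_pickle=True)
i=get_image('wrist');cv2.imwrite('pics/w4.png',cv2.resize(i[0:300,150:550],(800,600)))
for p in((.474,.2862,.006),(.51,.3446,.006),(.437,.2277,.006)):u,v=px('wrist',p,c);print((u-150)*2,v*2)
E
```

```text
[0.3762653  0.28595053 0.18806416] [[ 0.16323979  0.9865819  -0.00298608]
 [ 0.98658186 -0.16324749 -0.00254669]
 [-0.00299999 -0.00253029 -0.9999923 ]] 0.01965166338391444 [ 5.78238697e-01 -2.51223319e-01  1.57995538e+00 -5.16161611e-04
  1.81675309e+00  7.42092140e-01]
444.8281083943277 340.55853001627366
509.62964597089876 208.6702221068815
384.3441137331953 460.32321838756525
```

View pics/w4.png

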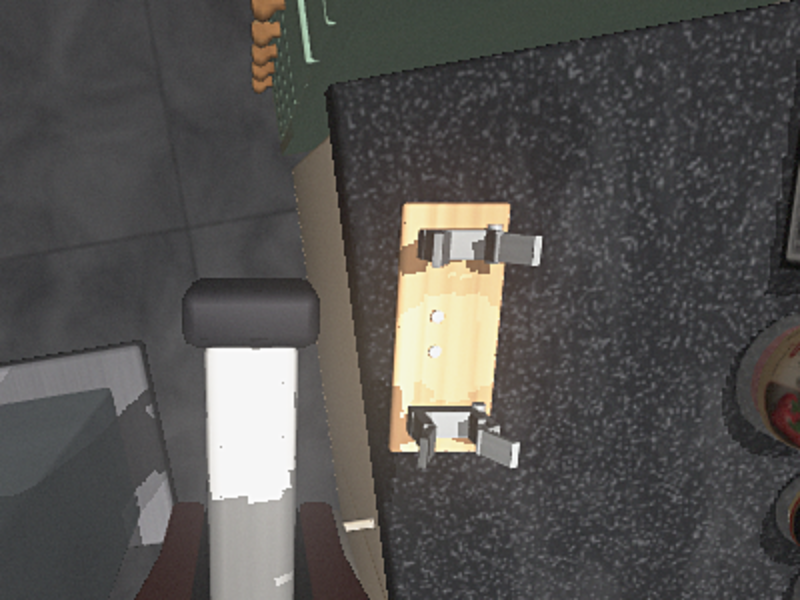

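The wrist view shows the plate corners at about (404,204), (510,204), (389,452) and (493,452), with the sprung jaws to the right. The held tube meets its cap at (207..299, 347).

```bash
python3 - <<'E'
from h import *
c=np.load('c4.npy',allow_pickle=True).item()
W=lambda u,v,z:w('wrist',150+u/2,v/2,z,c)
q=[W(404,204,.006),W(510,204,.006),W(493,452,.006),W(389,452,.006)]
for a in q:print(a)
print('c',sum(q)/4,[np.linalg.norm(q[i]-q[i-1]) for i in range(4)])
for d in(q[0]+q[1]-q[2]-q[3],):print(np.degrees(np.arctan2(d[1],d[0])))
s=state();R=np.array(s['ee_rot']);p=np.array(s['eef_pos'])
for u,v,dz in((207,347,.0338),(299,347,.0338),(186,345,.0378),(317,345,.0378),(209,480,.0338),(297,480,.0338)):print(R.T@(W(u,v,p[2]+dz)-p)*1000)
E
```

```text
[0.46056098 0.35491266 0.006     ]
[0.51030607 0.34670969 0.006     ]
[0.49378542 0.22309326 0.006     ]
[0.43992581 0.23191688 0.006     ]
c [0.47614457 0.28915812 0.006     ] [np.float64(0.12471475592715561), np.float64(0.0504168815650988), np.float64(0.12471549340704745), np.float64(0.054577594621052127)]
81.43197625076562
[ 53.74148506  -9.64309886 -33.89484661]
[ 53.77836669   9.12531448 -33.92615922]
[ 54.88184564 -13.55518293 -37.89070032]
[ 54.93267519  12.42386822 -37.93404246]
[ 24.7396703   -9.67519345 -33.83501184]
[ 24.78829602   9.28418873 -33.86666649]
```

Request:
{"op": "drive_tool", "data": {
  "series": [
    [0.4, 2.4, 0, 0, 0, 0, -1],
    [0.9, 5, 0, 0, 0, -0.4, -1],
    [1.4, 7.5, 0, 0, 0, -0.4, -1],
    [1.84, 9.72, 0, 0, 0, -0.4, -1],
    [1.84, 9.72, 2, 0, 0, -0.4, -1],
    [1.84, 9.72, 4.5, 0, 0, -0.4, -1],
    [1.84, 9.72, 7, 0, 0, -0.4, -1],
    [1.84, 9.72, 9, 0, 0, -0.4, -1],
    [1.84, 9.72, 10.3, 0, 0, -0.4, -1],
    [1.84, 9.72, 10.3, 0, 0, -0.4, -1],
    [1.84, 9.72, 10.3, 0, 0, -0.4, -1],
    [1.84, 9.72, 10.3, 0, 0, -0.4, -1]
  ]
}}

```text
time_s: 10.78
eef_pos: [0.4765, 0.2889, 0.0889]
ee_rot: [[0.157, 0.988, 0.002], [0.988, -0.157, 0.001], [0.001, 0.002, -1.0]]
force: [0.3, -0.2, -1.8]
width: 0.0193
grip_force: 55.0
```

```bash
python3 - <<'E'
from h import *
import cv2
s=state();print(s['eef_pos'],s['ee_rot'])
c=calibration('wrist');np.save('c5.npy',c,allow_pickle=True)
i=get_image('wrist');cv2.imwrite('pics/w5.png',i)
a=get_image('scene')[230:310,140:260]
cv2.imwrite('pics/c5.png',np.hstack([cv2.resize(i[100:320,180:400],(400,400)),cv2.resize(a,(400,267))]) if 0 else np.hstack([cv2.resize(i[100:320,180:400],(400,400)),cv2.copyMakeBorder(cv2.resize(a,(400,267)),0,133,0,0,0)]))
E
```

```text
[0.47650226 0.2888989  0.08894881] [[ 0.1571834   0.98756687  0.00224841]
 [ 0.9875683  -0.15718625  0.00115216]
 [ 0.00149126  0.00203936 -0.99999681]]
```

View pics/c5.png

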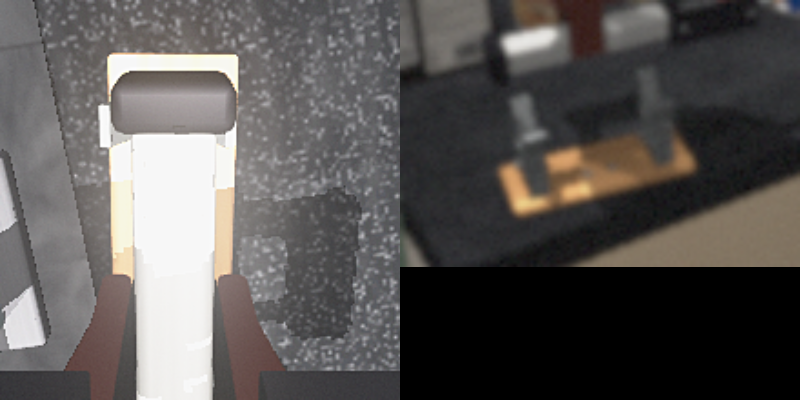

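The crop shows the leg directly over the plate, with the plate's far edge at row 55 (columns 108 to 238). The cap is at rows 72 to 133 and the tube at columns 133 to 215. I'll compare the alignment numerically.

```bash
python3 - <<'E'
from h import *
c=np.load('c5.npy',allow_pickle=True).item()
s=state();R=np.array(s['ee_rot']);p=np.array(s['eef_pos'])
T=lambda u,v,z:(R.T@(w('wrist',180+u/1.818,100+v/1.818,z,c)-p)*1000).round(1)[:2]
print('plate far edge L,R',T(108,55,.006),T(238,55,.006),'side',T(111,230,.006),T(236,230,.006))
print('tube',T(133,136,p[2]+.0338),T(215,136,p[2]+.0338),T(134,260,p[2]+.0338),T(213,260,p[2]+.0338))
print('cap inner edge top',T(113,132,p[2]+.0378),T(235,132,p[2]+.0378))
E
```

```text
plate far edge L,R [ 62.4 -26.1] [62.4 24.6] side [ -9.6 -26.9] [-9.6 25.7]
tube [52.6 -9.6] [52.6  8.9] [22.7 -9.9] [22.7  9. ]
cap inner edge top [ 54.3 -13.7] [54.3 13. ]
```

Aligned within 1 mm. I'll press down now.

Request:
{"op": "drive_tool", "data": {
  "series": [
    [0, 0, 1, 0, 0, 0, -1],
    [0, 0, 2, 0, 0, 0, -1],
    [0, 0, 3, 0, 0, 0, -1],
    [0, 0, 4, 0, 0, 0, -1],
    [0, 0, 5, 0, 0, 0, -1],
    [0, 0, 5, 0, 0, 0, -1]
  ]
}}

```text
time_s: 11.38
eef_pos: [0.474, 0.288, 0.0334]
ee_rot: [[0.157, 0.988, -0.005], [0.988, -0.157, -0.002], [-0.003, -0.004, -1.0]]
force: [-0.4, 0.1, -3.1]
width: 0.0195
grip_force: 55.0
```

Request:
{"op": "drive_tool", "data": {
  "series": [
    [0, 0, 0.6, 0, 0, 0, -1],
    [0, 0, 1.2, 0, 0, 0, -1],
    [0, 0, 1.8, 0, 0, 0, -1],
    [0, 0, 2.4, 0, 0, 0, -1],
    [0, 0, 2.8, 0, 0, 0, -1],
    [0, 0, 2.9, 0, 0, 0, -1],
    [0, 0, 2.9, 0, 0, 0, -1]
  ]
}}

```text
time_s: 11.97
eef_pos: [0.4758, 0.2888, 0.0079]
ee_rot: [[0.157, 0.988, 0.0], [0.988, -0.157, -0.0], [-0.0, 0.0, -1.0]]
force: [-0.1, -0.4, -1.6]
width: 0.0191
grip_force: 55.0
```

Request:
{"op": "drive_tool", "data": {
  "series": [
    [0, 0, 0.2, 0, 0, 0, -1],
    [0, 0, 0.3, 0, 0, 0, -1],
    [0, 0, 0.4, 0, 0, 0, -1],
    [0, 0, 0.4, 0, 0, 0, -1],
    [0, 0, 0.4, 0, 0, 0, -1]
  ]
}}

```text
time_s: 12.38
eef_pos: [0.476, 0.2889, 0.0043]
ee_rot: [[0.157, 0.988, 0.0], [0.988, -0.157, 0.0], [0.0, 0.0, -1.0]]
force: [0.3, -0.0, -2.1]
width: 0.0193
grip_force: 55.0
```

Request:
{"op": "drive_tool", "data": {
  "series": [
    [0, 0, 0.1, 0, 0, 0, -1],
    [0, 0, 0.2, 0, 0, 0, -1],
    [0, 0, 0.2, 0, 0, 0, -1],
    [0, 0, 0.2, 0, 0, 0, -1]
  ]
}}

```text
time_s: 12.72
eef_pos: [0.4762, 0.289, 0.0042]
ee_rot: [[0.157, 0.988, 0.001], [0.988, -0.157, 0.0], [0.001, 0.001, -1.0]]
force: [-3.8, -1.8, 7.6]
width: 0.0193
grip_force: 55.0
```

The bed is felt exactly at the expected height. I'll release and rise.

Request:
{"op": "drive_tool", "data": {
  "series": [
    [0, 0, 0, 0, 0, 0, -1],
    [0, 0, 0, 0, 0, 0, 0],
    [0, 0, 0, 0, 0, 0, 0],
    [0, 0, 0, 0, 0, 0, 0],
    [0, 0, 0, 0, 0, 0, 0],
    [0, 0, 0, 0, 0, 0, 0],
    [0, 0, 0, 0, 0, 0, 0],
    [0, 0, -1, 0, 0, 0, 0],
    [0, 0, -3, 0, 0, 0, 0.2],
    [0, 0, -6, 0, 0, 0, 0.5],
    [0, 0, -9, 0, 0, 0, 0.5],
    [0, 0, -12, 0, 0, 0, 0.5],
    [0, 0, -12, 0, 0, 0, 0.5],
    [0, 0, -12, 0, 0, 0, 0.5]
  ]
}}

```text
time_s: 13.88
eef_pos: [0.477, 0.2896, 0.1256]
ee_rot: [[0.157, 0.988, 0.005], [0.988, -0.157, 0.003], [0.003, 0.005, -1.0]]
force: [-0.0, -0.4, -0.4]
width: 0.0659
grip_force: 0.0
```

```bash
python3 - <<'E'
from h import *
import cv2
s=state();print(s['eef_pos'],s['ee_rot'],s['joint_positions'],s['force'])
c=calibration('wrist');np.save('c6.npy',c,allow_pickle=True)
i=get_image('wrist');cv2.imwrite('pics/w6.png',i)
# expected tube far end corners at z=.038 and foot in wrist/top
d=np.array([.157,.988,0]);x=np.array([.988,-.157,0]);k=np.array([.4758,.2888,.038])
for a in((-.01,.054),(.01,.054)):print(px('wrist',k+x*a[0]+d*a[1],c))
t=get_image('top');cv2.imwrite('pics/top6.png',t)
hsv=cv2.cvtColor(t,cv2.COLOR_BGR2HSV)
for n,lo,hi,z in(('blue',(100,120,80),(125,255,255),.08),):
    m=cv2.inRange(hsv,lo,hi);m[:, 300:]=0;m[:200]=0
    ys,xs=np.nonzero(m);print(n,len(xs),xs.mean() if len(xs) else 0,ys.mean() if len(xs) else 0)
print('expected foot',px('top',k+d*-.148+[0,0,.042]))
E
```

```text
[0.47700958 0.28958269 0.12559317] [[ 0.15662607  0.98764503  0.0050574 ]
 [ 0.98765202 -0.15664085  0.00266945]
 [ 0.00342866  0.00457685 -0.99998365]] [ 4.84638299e-01 -2.93482521e-02  1.48873992e+00  5.88948471e-06
  1.67648228e+00  6.41921347e-01] [-0.02628602 -0.38369018 -0.41408507]
(np.float64(260.386237372507), np.float64(143.79468222573115))
(np.float64(287.82117119961435), np.float64(143.80750266089507))
blue 58 226.31034482758622 254.22413793103448
expected foot (np.float64(225.06428659753806), np.float64(253.7034735933243))
```

Request:
{"op": "drive_tool", "data": {
  "series": [
    [0, 0, 0, 0, 0, -6, 0.6],
    [-1, 0, 0, 0, 0, -12, 0.6],
    [-2, 0, 0, 0, 0, -18, 0.6],
    [-3, 0, 0, 0, 0, -24, 0.6],
    [-4, 0, 0, 0, 0, -30, 0.6],
    [-5, 0, 0, 0, 0, -36, 0.6],
    [-6, 0, 0, 0, 0, -42, 0.6],
    [-7, 0, 0, 0, 0, -48, 0.6],
    [-8, 0, 0, 0, 0, -54, 0.6],
    [-9, 0, 0, 0, 0, -60, 0.6],
    [-10, -0.1, 0, 0, 0, -66, 0.6],
    [-11, -0.1, 0, 0, 0, -72, 0.6],
    [-12, -0.1, 0, 0, 0, -78, 0.6],
    [-12.7, -0.1, 0, 0, 0, -84, 0.6],
    [-12.7, -0.1, 0, 0, 0, -90, 0.6],
    [-12.7, -0.1, 0, 0, 0, -90, 0.6],
    [-12.7, -0.1, 0, 0, 0, -90, 0.6],
    [-12.7, -0.1, 0, 0, 0, -90, 0.6],
    [-12.7, -0.1, 0, 0, 0, -90, 0.6]
  ]
}}

```text
time_s: 15.57
eef_pos: [0.4545, 0.1638, 0.1215]
ee_rot: [[-0.987, 0.158, -0.001], [0.158, 0.987, -0.0], [0.001, -0.0, -1.0]]
force: [-0.3, -0.5, 0.2]
width: 0.0703
grip_force: 0.0
```

```bash
python3 - <<'E'
from h import *
import cv2
s=state();print(s['eef_pos'],s['ee_rot'],s['joint_positions'],s['width'])
c=calibration('wrist');np.save('c7.npy',c,allow_pickle=True)
i=get_image('wrist');cv2.imwrite('pics/w7.png',i)
d=np.array([.157,.988,0]);k=np.array([.4758,.2888,.080])
for a in(-.154,-.142,-.104,-.098):print(a,px('wrist',k+d*a,c))
hsv=cv2.cvtColor(i,cv2.COLOR_BGR2HSV)
for n,rr in(('blue',[((100,120,60),(125,255,255))]),('red',[((0,150,90),(6,255,255)),((174,150,90),(180,255,255))]),('orange',[((10,170,150),(22,255,255))])):
    m=sum(cv2.inRange(hsv,a,b) for a,b in rr);k_,l,st,ce=cv2.connectedComponentsWithStats(m)
    for j in range(1,k_):
        if st[j,4]>60:print(n,st[j],ce[j].round())
E
```

```text
[0.45454564 0.16375273 0.1215339 ] [[-9.87379320e-01  1.58369565e-01 -1.07644098e-03]
 [ 1.58369901e-01  9.87379826e-01 -2.33226428e-04]
 [ 1.02592014e-03 -4.00758804e-04 -9.99999393e-01]] [ 2.75298938e-01 -2.26730349e-01  1.67671822e+00  6.86795960e-05
  1.69270409e+00 -1.13644970e+00] 0.07033515732806482
-0.154 (np.float64(229.8117036934943), np.float64(232.73786666291122))
-0.142 (np.float64(248.31061334081247), np.float64(232.72188900532728))
-0.104 (np.float64(306.89254840332546), np.float64(232.6712913151457))
-0.098 (np.float64(316.14261310406494), np.float64(232.66330195959802))
blue [ 231  194   23   55 1040] [242. 222.]
red [301 201  22  48 744] [311. 222.]
```

```bash
python3 - <<'E'
import cv2
i=cv2.imread('pics/w7.png');cv2.imwrite('pics/c7.png',cv2.resize(i[160:310,180:380],(800,600),interpolation=cv2.INTER_CUBIC))
E
```

```text
(no output)
```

View pics/c7.png

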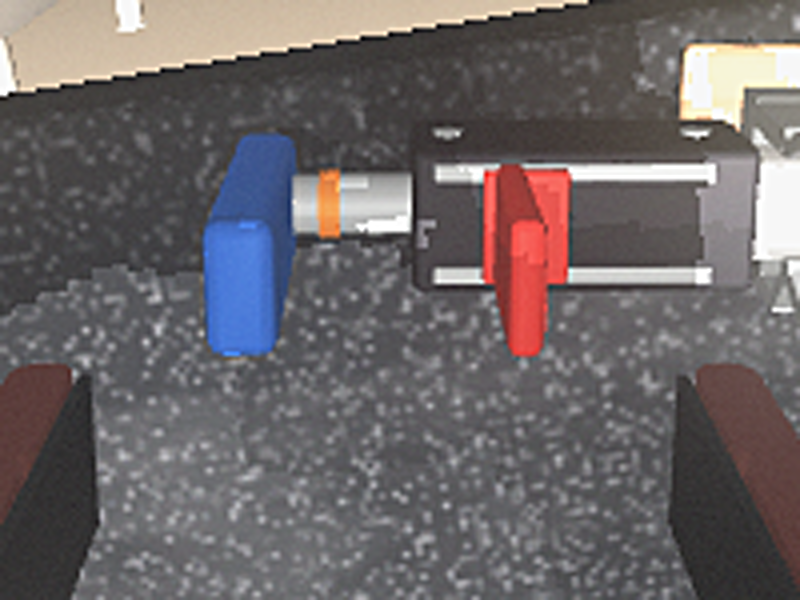

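The crop shows the foot top at columns 205 to 275 and the tab top at 511 to 547, both within 1 mm of my prediction, with the leg fully out. I'll go down astride them.

Request:
{"op": "drive_tool", "data": {
  "series": [
    [-0.14, 0.12, 0, 0, 0, 0, 0.6],
    [-0.14, 0.12, 2, 0, 0, 0, 0.6],
    [-0.14, 0.12, 4, 0, 0, 0, 0.6],
    [-0.14, 0.12, 5.5, 0, 0, 0, 0.6],
    [-0.14, 0.12, 7, 0, 0, 0, 0.6],
    [-0.14, 0.12, 7.8, 0, 0, 0, 0.6],
    [-0.14, 0.12, 8.2, 0, 0, 0, 0.6],
    [-0.14, 0.12, 8.2, 0, 0, 0, 0.6],
    [-0.14, 0.12, 8.2, 0, 0, 0, 0.6],
    [-0.14, 0.12, 8.2, 0, 0, 0, 0.6]
  ]
}}

```text
time_s: 16.45
eef_pos: [0.4571, 0.1648, 0.0413]
ee_rot: [[-0.988, 0.157, 0.002], [0.157, 0.988, 0.001], [-0.002, 0.001, -1.0]]
force: [-0.8, 0.9, 1.3]
width: 0.0702
grip_force: 0.0
```

Request:
{"op": "drive_tool", "data": {
  "series": [
    [0, 0, 0, 0, 0, 0, 0.5],
    [0, 0.2, 0, 0, 0, 0, 0.4],
    [0, 0.4, 0, 0, 0, 0, 0.3],
    [0, 0.6, 0, 0, 0, 0, 0.23],
    [0, 0.7, 0, 0, 0, 0, 0.23],
    [0, 0.7, 0, 0, 0, 0, 0.23],
    [0, 0.7, 0, 0, 0, 0, 0.23],
    [0, 0.7, 0, 0, 0, 0, 0.23],
    [0, 0.7, 0, 0, 0, 0, 0.23]
  ],
  "squeeze": 15
}}

```text
time_s: 17.2
eef_pos: [0.4576, 0.1714, 0.0402]
ee_rot: [[-0.988, 0.157, 0.0], [0.157, 0.988, -0.0], [-0.0, -0.0, -1.0]]
force: [-0.4, -2.6, 2.1]
width: 0.0539
grip_force: 1.3
```

```bash
cat > m.py <<'E'
from h import *
import cv2,sys
s=state();R=np.array(s['ee_rot']);p=np.array(s['eef_pos']);print(s['time_s'],p.round(4),s['width'],s['grip_force'],s['force'].round(1) if hasattr(s['force'],'round') else s['force'])
c=calibration('wrist');i=get_image('wrist');cv2.imwrite('pics/'+sys.argv[1]+'.png',i)
d=np.array([.157,.988,0]);k=np.array([.4763,.2893,0])
def Y(u,v,z):return ((w('wrist',u,v,z,c)-k)@d*1000).round(1)
print('tcp along',((p-k)@d*1000).round(1))
hsv=cv2.cvtColor(i,cv2.COLOR_BGR2HSV)
for n,rr,z in(('blue',[((100,120,60),(125,255,255))],.08),('red',[((0,170,120),(5,255,255)),((176,170,120),(180,255,255))],.08),('orange',[((8,150,120),(20,255,255))],.039)):
    m=sum(cv2.inRange(hsv,a,b) for a,b in rr);k_,l,st,ce=cv2.connectedComponentsWithStats(m)
    for j in range(1,k_):
        x,y,ww,h,a=st[j]
        if a>20 and 150<x<400:print(n,st[j],'Y left',Y(x,y+h/2,z),'right',Y(x+ww,y+h/2,z))
# housing mouth: brightness profile along leg axis at shaft rows (axis z .028, top .036)
v=int(px('wrist',k+d*-.119+[0,0,.036],c)[1]);u0=int(px('wrist',k+d*-.119+[0,0,.036],c)[0])
print('mouth expected',u0,v);print(i[v-1:v+2,u0-25:u0+15].mean((0,2)).astype(int))
# tab top centre row across
E
python3 m.py w8
```

```text
17.2 [0.4576 0.1714 0.0402] 0.053937753968974364 1.2773020192980766 [-0.4 -2.6  2.1]
tcp along -119.4
blue [ 214  222   37   91 2505] Y left -143.2 right -127.5
red [302 239   5  39 145] Y left -105.9 right -103.8
red [308 238   8   6  31] Y left -103.5 right -100.2
red [311 239  22  75 982] Y left -101.8 right -92.4
orange [259 235   7  24 168] Y left -125.9 right -122.1
mouth expected 271 253
[ 66  63  58  88 165 155 152 152 154 152 153 154 141 131 133 133 134 135
 133 135 157 153 154 153 154 153 154 154 154 153 161 132  29  47  57  63
  57  61  59  60]
```

Foot contact is confirmed by -2.6 N, and the ring-to-mouth gap is about 6 mm, so I'll push that much further.

Request:
{"op": "drive_tool", "data": {
  "series": [
    [0, 0.2, 0, 0, 0, 0, 0.23],
    [0, 0.4, 0, 0, 0, 0, 0.23],
    [0, 0.55, 0, 0, 0, 0, 0.23],
    [0, 0.55, 0, 0, 0, 0, 0.23],
    [0, 0.55, 0, 0, 0, 0, 0.23]
  ]
}}

```text
time_s: 17.67
eef_pos: [0.4583, 0.177, 0.0401]
ee_rot: [[-0.988, 0.156, -0.0], [0.156, 0.988, -0.0], [0.0, -0.0, -1.0]]
force: [-1.1, -3.7, 2.5]
width: 0.0538
grip_force: 1.4
```

```bash
python3 m.py w9
```

```text
17.6667 [0.4583 0.177  0.0401] 0.05381285297030215 1.4274173229932785 [-1.1 -3.7  2.5]
tcp along -113.8
blue [ 214  222   37   92 2514] Y left -137.5 right -121.8
red [297 238   8   7  34] Y left -102.4 right -99.1
red [292 240   5  38 151] Y left -104.4 right -102.3
red [ 299  240   24   75 1001] Y left -101.3 right -91.0
orange [258 236   7  23 160] Y left -120.8 right -117.0
mouth expected 261 253
[ 73  71  71  74  69  71  72  65  66  62  65  61  52 150 160 154 157 154
 154 155 155 158 131 134 135 135 134 136 133 152 168  94  33  50  57  60
  57  59  58  61]
```

Request:
{"op": "drive_tool", "data": {
  "series": [
    [0, 0.1, 0, 0, 0, 0, 0.23],
    [0, 0.1, 0, 0, 0, 0, 0.23],
    [0, 0.1, 0, 0, 0, 0, 0.23],
    [0, 0.1, 0, 0, 0, 0, 0.23],
    [0, 0.1, 0, 0, 0, 0, 0.23],
    [0, 0.1, 0, 0, 0, 0, 0.23],
    [0, 0.1, 0, 0, 0, 0, 0.23],
    [0, 0.1, 0, 0, 0, 0, 0.23]
  ]
}}

```text
time_s: 18.38
eef_pos: [0.4585, 0.1779, 0.0401]
ee_rot: [[-0.988, 0.157, 0.0], [0.157, 0.988, 0.0], [-0.0, 0.0, -1.0]]
force: [-0.7, -3.4, 3.2]
width: 0.0536
grip_force: 1.5
```

```bash
python3 m.py w10
```

```text
18.3833 [0.4585 0.1779 0.0401] 0.05361214247280736 1.4553311839699745 [-0.7 -3.4  3.2]
tcp along -112.9
blue [ 214  222   37   91 2516] Y left -136.6 right -120.9
red [296 238   8   7  30] Y left -101.9 right -98.6
red [ 297  239   24   76 1022] Y left -101.2 right -91.0
red [290 240   5  38 136] Y left -104.3 right -102.2
orange [258 236   7  23 161] Y left -119.9 right -116.1
mouth expected 259 253
[ 70  71  70  72  71  70  72  68  68  68  65  63  63  61  51 158 156 154
 153 153 154 151 154 156 129 134 133 134 133 134 139 123  26  48  55  60
  59  57  57  57]
```

The ring is at the mouth with the lever still open. I'll close the lever finger up to the tab, keeping the foot finger still.

Request:
{"op": "drive_tool", "data": {
  "series": [
    [0, -0.05, 0, 0, 0, 0, 0.208],
    [0, -0.1, 0, 0, 0, 0, 0.185],
    [0, -0.15, 0, 0, 0, 0, 0.163],
    [0, -0.2, 0, 0, 0, 0, 0.14],
    [0, -0.25, 0, 0, 0, 0, 0.118],
    [0, -0.3, 0, 0, 0, 0, 0.095],
    [0, -0.35, 0, 0, 0, 0, 0.073],
    [0, -0.4, 0, 0, 0, 0, 0.05],
    [0, -0.45, 0, 0, 0, 0, 0.028],
    [0, -0.5, 0, 0, 0, 0, 0.005],
    [0, -0.5, 0, 0, 0, 0, 0.005],
    [0, -0.5, 0, 0, 0, 0, 0.005]
  ]
}}

```text
time_s: 19.43
eef_pos: [0.4577, 0.173, 0.0401]
ee_rot: [[-0.988, 0.157, 0.0], [0.157, 0.988, 0.0], [-0.0, 0.0, -1.0]]
force: [-0.2, -3.1, 3.2]
width: 0.0445
grip_force: 1.5
```

```bash
python3 m.py w11
```

```text
19.4333 [0.4577 0.173  0.0401] 0.04448438784512961 1.4539026841521263 [-0.2 -3.1  3.2]
tcp along -117.9
blue [ 226  222   33   92 2419] Y left -136.5 right -122.5
red [306 238   7   7  30] Y left -102.8 right -99.9
red [315 239  15  23 189] Y left -98.9 right -92.6
red [300 240   5  38 138] Y left -105.1 right -103.0
red [309 266  15  49 621] Y left -100.9 right -94.4
orange [267 236   7  23 161] Y left -120.0 right -116.3
mouth expected 268 253
[ 73  70  72  71  72  70  68  69  71  68  67  65  63  60  49 168 154 154
 152 151 152 152 152 150 130 131 133 133 133 131 134 175  20  41  54  59
  58  58  59  57]
```

Request:
{"op": "drive_tool", "data": {
  "series": [
    [0, -0.05, 0, 0, 0, 0, -0.018],
    [0, -0.1, 0, 0, 0, 0, -0.04],
    [0, -0.15, 0, 0, 0, 0, -0.063],
    [0, -0.2, 0, 0, 0, 0, -0.085],
    [0, -0.25, 0, 0, 0, 0, -0.108],
    [0, -0.3, 0, 0, 0, 0, -0.13],
    [0, -0.35, 0, 0, 0, 0, -0.153],
    [0, -0.4, 0, 0, 0, 0, -0.175],
    [0, -0.45, 0, 0, 0, 0, -0.198],
    [0, -0.5, 0, 0, 0, 0, -0.22],
    [0, -0.5, 0, 0, 0, 0, -0.22],
    [0, -0.5, 0, 0, 0, 0, -0.22]
  ]
}}

```text
time_s: 20.48
eef_pos: [0.4569, 0.168, 0.0401]
ee_rot: [[-0.988, 0.157, -0.0], [0.157, 0.988, -0.0], [0.0, -0.0, -1.0]]
force: [-0.5, -1.2, 1.3]
width: 0.0343
grip_force: 2.3
```

```bash
python3 m.py w12
```

```text
20.4833 [0.4569 0.168  0.0401] 0.03425029220557837 2.3387867398560047 [-0.5 -1.2  1.3]
tcp along -122.9
blue [ 237  222   30   92 2316] Y left -136.9 right -124.1
red [293 240   5  38 134] Y left -113.1 right -111.0
red [308 240  16  16 168] Y left -106.9 right -100.2
red [301 266  14  49 587] Y left -109.4 right -103.4
orange [276 236   7  23 161] Y left -120.2 right -116.4
mouth expected 278 253
[ 65  68  67  66  67  67  64  62  69  65  65  61  54  73 154 145 143 144
 142 143 143 145 139 123 127 125 124 124 124 125 162  51  33  47  54  55
  55  55  56  52]
```

Request:
{"op": "drive_tool", "data": {
  "series": [
    [0, -0.05, 0, 0, 0, 0, -0.243],
    [0, -0.1, 0, 0, 0, 0, -0.265],
    [0, -0.15, 0, 0, 0, 0, -0.288],
    [0, -0.2, 0, 0, 0, 0, -0.31],
    [0, -0.25, 0, 0, 0, 0, -0.333],
    [0, -0.3, 0, 0, 0, 0, -0.355],
    [0, -0.3, 0, 0, 0, 0, -0.355],
    [0, -0.3, 0, 0, 0, 0, -0.355],
    [0, -0.3, 0, 0, 0, 0, -0.355]
  ]
}}

```text
time_s: 21.28
eef_pos: [0.4565, 0.1652, 0.0401]
ee_rot: [[-0.988, 0.157, 0.0], [0.157, 0.988, 0.0], [0.0, 0.0, -1.0]]
force: [0.3, 0.7, 0.1]
width: 0.0284
grip_force: 3.0
```

```bash
python3 m.py w13
```

```text
21.2833 [0.4565 0.1652 0.0401] 0.028447903766585264 2.9646362364292145 [0.3 0.7 0.1]
tcp along -125.7
blue [ 244  222   28   91 2259] Y left -136.7 right -124.8
red [288 240   4  38 141] Y left -118.1 right -116.4
red [303 240  15  14 162] Y left -111.9 right -105.6
red [295 266  13  48 571] Y left -114.9 right -109.3
orange [281 236   7  23 161] Y left -120.4 right -116.6
mouth expected 283 253
[ 62  62  63  64  61  61  64  61  60  63  60  60  56  45 118 140 134 133
 133 131 132 135 136 109 118 118 116 119 121 101  71  95 100  90  49  54
  55  56  60  57]
```

Request:
{"op": "drive_tool", "data": {
  "series": [
    [0, -0.03, 0, 0, 0, 0, -0.375],
    [0, -0.03, 0, 0, 0, 0, -0.375],
    [0, -0.03, 0, 0, 0, 0, -0.375],
    [0, -0.03, 0, 0, 0, 0, -0.375],
    [0, -0.03, 0, 0, 0, 0, -0.375],
    [0, -0.03, 0, 0, 0, 0, -0.375]
  ]
}}

```text
time_s: 21.83
eef_pos: [0.4564, 0.1648, 0.0401]
ee_rot: [[-0.988, 0.157, -0.0], [0.157, 0.988, 0.0], [0.0, 0.0, -1.0]]
force: [-0.1, 1.1, 0.0]
width: 0.0277
grip_force: 3.4
```

```bash
python3 m.py w14
```

```text
21.8333 [0.4564 0.1648 0.0401] 0.027747281088135206 3.4089335426688194 [-0.1  1.1  0. ]
tcp along -126.1
blue [ 245  222   28   91 2260] Y left -136.7 right -124.8
red [287 240   5  38 139] Y left -118.9 right -116.8
red [302 240  16  14 160] Y left -112.7 right -106.0
red [294 266  13  48 566] Y left -115.7 right -110.1
orange [282 236   6  23 119] Y left -120.2 right -117.0
mouth expected 283 253
[ 60  59  62  60  61  60  61  59  58  60  60  59  58  54  40 144 133 131
 130 129 130 131 132 126 112 114 114 116 120  63  86  96 102  42  52  55
  58  57  59  56]
```

The width is 27.7 mm against the 28 expected with the lever closed and the ring at the mark. The ring is still visible at the mouth, so I'll hand in.

```bash
python3 -c "
from bench import *
print(sign_off())"
```

```text
the job is handed in; nothing more can be done
None
```

I handed the job in with the leg pressed home in both clips, foot to the right, the ring held at the clamp mouth and the lever closed; the final finger opening was 27.7 mm against the 28 mm expected, at about 21.8 s, and `sign_off()` did not return a verdict.

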